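# Uncover an index head and hold its index plunger out

### The arm

A 6-joint arm with a two-finger parallel gripper is mounted at the origin on a cart in front of the work surface, level with it; the furniture and walls round the work are solid. World frame = base frame: x ahead of the robot, y to its left, z up, the work surface at z = 0. Lengths are in m, angles in degrees, forces in N, time in s.
With the tool pointing down it reaches from about 0.35 to 0.875 m from the base axis. Payload 4.2 kg.
Tool frame: the origin (TCP) lies between the finger pads; the fingertips stand 11 mm ahead of it and the grasp point (between the pads) lies 8 mm behind it; z points along the fingers, y is the direction in which the jaws open and shut (so a half turn about z gives the same grasp; the last joint's range is limited). The gripper opens to 87 mm and grips with 3 to 60 N. Pads are 19 mm wide; open, the fingers measure 117 mm over their backs; the gripper's body (75 mm by 190 mm) begins 51 mm behind the grasp point.
Start: joints at [89.129, 22.042, 0.453, 0, -68.411, -14.817], TCP at [0.169, 0.602, 0.209] pointing down, gripper open.
Joint ranges: [-179.83, 179.83], [-69.29, 118.12], [-61.27, 80.66], [-181.25, 117.63], [-171.15, -9.14], [-177.46, 177.46]. Speed limits (degrees/s): [159.86, 159.86, 180, 180, 180, 180].

### API

Orientations are given as a 3x3 rotation matrix whose columns are the frame's x, y, z axes.
In Python, from station import sense, capture, get_calibration, finish_job, search_frame, cut_out gives the robot as it stands.
- The arm moves only by the tool arm_command, never from a script. Its argument "rows" is a list of rows, each an object with "fingers": the opening in per cent of the stroke, from 0 (shut) to 100 (fully open); "travel": the shift along the tool's x, y, z in cm, a list of three; "roll": the turn about the tool's z in degrees. A call has 1 to 10 rows; each row is the pose to reach, as a shift and turn from the pose commanded when the call began, along the tool's axes at that moment; what a row does not reach only later rows make up. A row lasts 1/10 s, in which the tool goes at most 50 mm and 8.59 degrees, less where a joint would pass 70% of its speed; a pose out of reach is approached as far as the arm can. A call with a gripper value outside its range is refused whole. The fingers move at their own pace and stop on an object; the grip force is fixed at half the most. Time passes only in rows, so rows that repeat a pose let the fingers close. It gives the time, the measured TCP pose, the force and the opening at its end, in the units of the state.
- sense(): the state, without advancing time (a new reading comes with each control period).
- capture(name): name is "side" or "top" or "wrist"; returns (picture, depth): 400x640x3 uint8, red, green, blue; 400x640 float32, m along the optical axis (not along the pixel's ray), 0 where there is no reading.
- get_calibration(name): a dict with "fov_y" (degrees; the focal length in pixels is half the picture's height over the tangent of half this angle, whatever the lens; pixels are square), "cx", "cy" (the principal point, pixels), "origin" and "attitude" of the camera in the world; the wrist camera has in their place "mount" (4x4, takes a point from camera to tool coordinates, whose origin is the TCP and whose axes are the flange's). Camera axes: x right, y down, z forward; pixel columns grow to the right and rows downward; lengths in m; the calibration is good to about 2 mm. A picture is of the moment at which its call begins: read the wrist's pose just before it. get_calibration takes no time and is no camera call.
- finish_job(): hands the job in, once; it reports no verdict.
Trained networks look in the newest picture that a camera, given by its name, has taken for a name from the list of things; names that differ only in an ending like _2 or _b are one class to them, and where a whole thing is asked for, a point or a joint stands for the part that bears it (a point fixed in the world has none). Each returns a list of dicts, best first, with "p" (0 to 1); they miss things now and then, are a little off and sometimes report something else, mostly with a low value. They report only what shows in the picture. A call takes as long as a camera call.
- search_frame(camera, label): "position" ([x, y, z] in m, in world coordinates, good to about 4 mm: the middle of the surface that is visible of it).
- cut_out(camera, label): "mask" (400x640 bool, what is visible of it).
The state is a dict: "time_s": time; "joints": joint angles; "joint_velocities": joint speeds; "effort": joint torques, N m; "tcp_pos": TCP position; "ee_rot": TCP orientation; "wrist_force": force on the tool from outside, world axes, zero at the start; "moment": the same for the moment, N m; "gripper_width": opening from 0.0 (shut) to 1.0 (fully open).
Only numpy, scipy, OpenCV 4.12 (cv2) and the standard library are available. Lean on these libraries where they do the work, as an engineer would, in place of code of your own. Each camera call takes 0.05 s, during which the arm holds its last target. There are 200 camera calls.

### The job

Lift the blue dust hood off the index head and stand it upright, fully down on the floor of the larger compartment of the black parts tray; set it down, do not drop it. Then take the red knob of the spring-loaded index plunger, pull it fully back out of the dial, and keep holding it there so that the dial is free to be turned: the program finishes while still holding the knob back. Leave the wax block and the small blue tin where they lie.

Things in the scene. Friction and masses are not known exactly. Their poses are not given: they have to be found in the camera images.
- index_head: Fixed index head, base plate 170 x 90 mm (x -95 to +75), top 18.5 mm up. Origin on the bench below the dial's front face, z up; -x is the pull direction. Dial: upright aluminium disc, 80 mm across, top 96.5 mm high. The plunger runs level along x (y = 0), 84.5 mm up, through a steel bracket 34 mm wide, x -14 to -34, 98 mm high; its barrel ends at x = -42. The hood covers this; 4 mm lips hold its foot with 2 mm play.
- plunger_knob (a point): Middle of the red knob's grip on the plunger's axis, 84.5 mm above the bench, at x = -54.5 mm, y = 0 of the head when home; moves with the knob; axes as the head's. Grip round, 19 mm across, 22 mm long along x (-43.5 to -65), ending in a flange 27 mm across (to -72.5). Hidden under the hood at first; then free to be pinched from above across y, nothing beside or below it down to the base plate.
- index_plunger (a joint): Pull of the plunger along the head's -x, in m: 0 = home, pin 8 mm deep in the dial's seat hole; 0.015 = fully back against its stop, pin clear of the dial. A spring drives it home when let go: 4 N at 0, growing evenly to 10 N at 0.015.
- dust_hood: Loose blue sheet-metal hood, about 0.15 kg, 80 (x) x 62 (y) x 95 mm high without handle, walls 3 mm, open below and at +x (the dial's side). Origin in the middle of the open underside, z up. Starts on the base plate (underside 18.5 mm above the bench), origin at x = -43 mm, y = 0 of the head, axes like the head's. Must rise at least 85 mm straight up to clear the plunger.
- hood_handle (a point): Centre of the hood's black handle: a bar 48 (x) x 14 (y) x 20 mm high on two short steel posts, 121 mm above the hood's underside and 26 mm above its flat top; the free gap between bar and top is 16 mm. Grip it from above across y. Axes are the hood's.
- hood_tray: Fixed empty black parts tray, 122 (x) x 231 (y, over the end tabs) x 17 mm high, on 6.5 mm feet: inner floor 8.5 mm above the bench. Origin on the bench under its centre, z up. A low wall (13 mm high) at y = +30 mm divides it; the larger compartment, for the hood, is 116 (x) x 129 mm, from y = -100 to +29 mm, its centre at x = 0, y = -35.5 mm in the tray's frame.
- wax: Loose yellow block of beeswax, 30 x 46 x 19 mm, at the back; leave alone. Origin under the middle.
- blue_tin: Loose open light-blue tin, 76 x 42 x 17 mm, farther back on the bench; leave alone. Origin under the middle.

How it is judged:
By the outcome, as a careful person would: the job done as asked, in the order asked, and still so for the second after the job is handed in, while the arm keeps its last pose, push and grip.
It also fails if it takes over 51 s, if anything falls off the work surface, if the arm or the gripper's body presses on something with over 40 N, if the wrist force passes 120 N, or if a joint passes its speed limit or range.

## Working session

There is one attempt and no reset: what is moved stays moved. The work goes in short steps, Python scripts to look and compute and a tool call to move; the robot and the scene stay as the last step left them, time stands still between calls to the robot, and variables do not carry over. Pictures are saved under pics/ and viewed, about 8 in all and at most 12, crops included, and the job is handed in when it is done.

Besides the shell and the picture viewer there is one more tool, called after "Call:" as name([rows], argument=value, ...), one row to a line, values as JSON. arm_command: Moves the arm, as the interface text tells. Its arguments: {"type":"object","properties":{"rows":{"type":"array","items":{"type":"object","properties":{"fingers":{"type":"number"},"travel":{"type":"array","items":{"type":"number"}},"roll":{"type":"number"}}}}},"required":["rows"]}

```bash
mkdir -p pics
cat > h.py <<'E'
import numpy as np, cv2
from station import *
def cam(name):
    c=get_calibration(name); s=sense()
    if 'mount' in c:
        T=np.eye(4);T[:3,:3]=np.array(s['ee_rot']);T[:3,3]=s['tcp_pos'];T=T@np.array(c['mount'])
        R,o=T[:3,:3],T[:3,3]
    else: R,o=np.array(c['attitude']),np.array(c['origin'])
    return R,o,200/np.tan(np.radians(c['fov_y'])/2),c['cx'],c['cy']
def cloud(name,d,C):
    R,o,f,cx,cy=C
    v,u=np.mgrid[:400,:640]
    P=np.stack([(u-cx)/f*d,(v-cy)/f*d,d],-1)@R.T+o
    P[d<=0]=np.nan
    return P
def save(img,n): cv2.imwrite('pics/'+n,img[...,::-1])
E
python3 - <<'E'
from h import *
s=sense();print(s['time_s'],s['tcp_pos'],np.round(s['ee_rot'],3).tolist(),s['gripper_width'])
ims=[]
for n in ['side','top']:
    C=cam(n);p,d=capture(n);ims.append(p);np.savez(n,p=p,d=d)
    print(n,np.round(C[1],3),(d>0).mean())
    for l in ['hood_handle','dust_hood','hood_tray','index_head','wax','blue_tin']:
        r=search_frame(n,l);print(l,[(np.round(x['position'],3).tolist(),round(x['p'],2)) for x in r[:3]])
save(cv2.resize(np.vstack(ims),(480,600)),'a.png')
print(sense()['time_s'])
E
```

```text
0.0 [0.16879911 0.6011201  0.20764514] [[0.963, -0.271, -0.001], [-0.271, -0.963, -0.002], [0.0, 0.002, -1.0]] 1.0029466099483737
side [0.499 0.689 0.543] 0.99606640625
hood_handle [([0.444, -0.21, 0.086], 0.81)]
dust_hood [([0.438, -0.211, 0.091], 0.81)]
hood_tray [([0.497, 0.029, 0.008], 0.84)]
index_head [([0.504, -0.216, 0.033], 0.9)]
wax [([0.694, 0.086, 0.019], 0.69)]
blue_tin [([0.704, -0.071, 0.011], 0.67), ([0.69, 0.089, 0.016], 0.39)]
top [ 0.487 -0.106  0.943] 0.99615234375
hood_handle [([0.44, -0.238, 0.111], 0.76)]
dust_hood [([0.443, -0.235, 0.114], 0.97)]
hood_tray [([0.496, 0.027, 0.008], 0.7)]
index_head [([0.51, -0.229, 0.041], 0.87)]
wax [([0.694, 0.078, 0.022], 0.56)]
blue_tin [([0.701, -0.076, 0.011], 0.63)]
0.7
```

View pics/a.png

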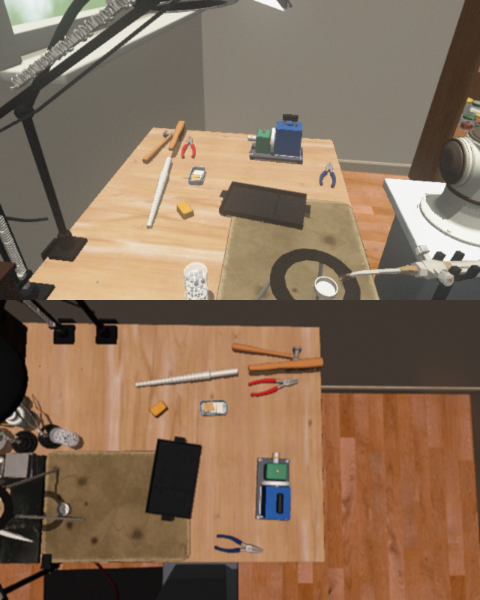

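The side and top views show the hood on the head (top view about (275,500)) and the tray at (173,478). Next I fit the geometry from the depth data.

Run:
```python
from h import *
out=[]
for n in ['top','side']:
    z=np.load(n+'.npz');P=cloud(n,z['d'],cam(n))
    def rect(m,l):
        q=P[m][:,:2].astype(np.float32)
        if len(q)<10: print(n,l,len(q));return
        r=cv2.minAreaRect(q);print(n,l,len(q),'c',np.round(r[0],4),'size',np.round(r[1],4),'ang',round(r[2],1),'z',np.round(np.median(P[m][:,2]),4))
    x,y,Z=P[...,0],P[...,1],P[...,2]
    hd=(abs(x-.46)<.12)&(abs(y+.225)<.1)
    rect(hd&(Z>.138)&(Z<.17),'handle')
    rect(hd&(Z>.107)&(Z<.12)&(x<.5),'hoodtop')
    rect(hd&(Z>.012)&(Z<.17),'head')
    t=(abs(x-.497)<.14)&(abs(y-.028)<.14)
    rect(t&(Z>.0125)&(Z<.03),'trayrim')
    print('bench',np.median(Z[(abs(x-.6)<.03)&(abs(y+.05)<.03)]), 'floor',np.median(Z[(abs(x-.497)<.03)&(abs(y-.028)<.05)]))
    if n=='top':
        w=z['p'];hh=Z
        a=cv2.resize(w[170:310,180:410],None,fx=3,fy=3)
        b=np.clip((hh[170:310,180:410]-0.0)/.025*255,0,255);b=np.nan_to_num(b).astype(np.uint8)
        b=cv2.cvtColor(cv2.resize(b,None,fx=1.5,fy=1.5),cv2.COLOR_GRAY2RGB)
        b=np.pad(b,((0,0),(0,a.shape[1]-b.shape[1]),(0,0)))
        a=np.clip(a.astype(float)*1.6,0,255).astype(np.uint8);cv2.imwrite('pics/b.png',np.vstack([a[:390],b[:210]])[...,::-1])
```

```text
top handle 231 c [ 0.4409 -0.2412] size [0.0144 0.0478] ang 87.5 z 0.1496
top hoodtop 1224 c [ 0.4408 -0.2414] size [0.0629 0.0798] ang 88.0 z 0.1145
top head 3748 c [ 0.4406 -0.2302] size [0.1316 0.2572] ang 71.0 z 0.0821
top trayrim 1268 c [0.5061 0.0654] size [0.1916 0.2313] ang 82.0 z 0.0225
bench 0.0015713265487596884 floor 0.010093738881064018
side handle 147 c [ 0.4391 -0.2382] size [0.0134 0.0468] ang 88.2 z 0.1469
side hoodtop 446 c [ 0.44   -0.2395] size [0.0652 0.0795] ang 89.1 z 0.1152
side head 3245 c [ 0.4778 -0.2386] size [0.0942 0.1809] ang 86.2 z 0.0661
side trayrim 1699 c [0.5002 0.0307] size [0.1268 0.2314] ang 81.3 z 0.0209
bench 0.0024993876490088107 floor 0.010412434074510757
```

View pics/b.png

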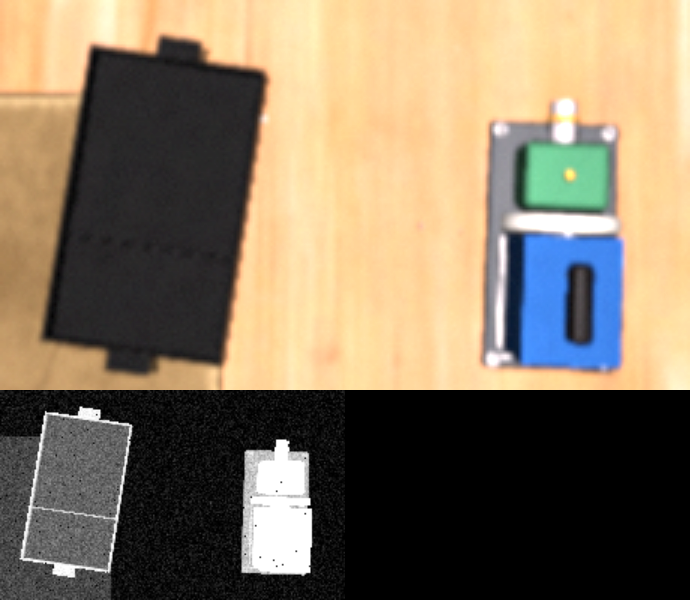

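Call:
arm_command([
  {"fingers":100,"travel":[4,3.2,-1],"roll":-2},
  {"fingers":100,"travel":[8,6.5,-2],"roll":-5},
  {"fingers":100,"travel":[12,9.8,-3],"roll":-8},
  {"fingers":100,"travel":[16,13,-4],"roll":-11},
  {"fingers":100,"travel":[20,16.5,-5],"roll":-13.7},
  {"fingers":100,"travel":[24,20,-5],"roll":-13.7},
  {"fingers":100,"travel":[28,23.5,-5],"roll":-13.7},
  {"fingers":100,"travel":[32,27,-5],"roll":-13.7},
  {"fingers":100,"travel":[35.5,30.5,-5],"roll":-13.7},
  {"fingers":100,"travel":[38,34,-5],"roll":-13.7},
])

```text
time_s: 1.7
tcp_pos: [0.4377, 0.1842, 0.2591]
ee_rot: [[0.999, -0.034, 0.001], [-0.034, -0.999, 0.001], [0.001, -0.001, -1.0]]
wrist_force: [0.9, -0.2, -0.3]
gripper_width: 1.003
```

```bash
cat >> h.py <<'E'
def go(target,s=None):
    s=s or sense();R=np.array(s['ee_rot'])
    return np.round(R.T@(np.array(target)-s['tcp_pos'])*100,2)
def yaw(): R=np.array(sense()['ee_rot']);return np.degrees(np.arctan2(R[1,0],R[0,0]))
E
python3 - <<'E'
from h import *
s=sense();print(s['time_s'],s['tcp_pos'],yaw(),go([.44,-.24,.25]))
n='top';z=np.load(n+'.npz')
for n in ['top','side']:
    z=np.load(n+'.npz');P=cloud(n,z['d'],cam(n));x,y,Z=P[...,0],P[...,1],P[...,2]
    m=(abs(x-.497)<.16)&(abs(y-.028)<.13)&(Z>.0185)&(Z<.03)
    k,L,st,_=cv2.connectedComponentsWithStats(cv2.dilate(m.astype(np.uint8),np.ones((3,3))))
    i=1+np.argmax(st[1:,4]);q=P[m&(L==i)][:,:2].astype(np.float32)
    r=cv2.minAreaRect(q);print(n,len(q),r)
    # PCA-frame: robust
    c=q.mean(0)
    b=cv2.boxPoints(r);print(np.round(b,3).tolist())
E
```

```text
1.7 [0.4376567  0.1841943  0.25907475] -1.9714299216145559 [ 1.69 42.39  0.88]
top 809 ((0.5013304948806763, 0.031233355402946472), (0.12260140478610992, 0.2312820702791214), 81.99439239501953)
[[0.3779999911785126, -0.013000000268220901], [0.6069999933242798, -0.04600000008940697], [0.6240000128746033, 0.07599999755620956], [0.39500001072883606, 0.1080000028014183]]
side 1102 ((0.5002442002296448, 0.030734825879335403), (0.12675584852695465, 0.23141947388648987), 81.27445983886719)
[[0.37599998712539673, -0.014000000432133675], [0.6050000190734863, -0.04899999871850014], [0.6240000128746033, 0.07599999755620956], [0.39500001072883606, 0.11100000143051147]]
```

Call:
arm_command([
  {"fingers":100,"travel":[0.3,4,0],"roll":0},
  {"fingers":100,"travel":[0.6,8.5,0],"roll":0},
  {"fingers":100,"travel":[0.9,13,0],"roll":0},
  {"fingers":100,"travel":[1.2,17.5,0],"roll":0},
  {"fingers":100,"travel":[1.4,22,0],"roll":0},
  {"fingers":100,"travel":[1.6,26.5,0],"roll":0},
  {"fingers":100,"travel":[1.7,31,0],"roll":0},
  {"fingers":100,"travel":[1.7,35.5,0],"roll":0},
  {"fingers":100,"travel":[1.7,39.5,0],"roll":0},
  {"fingers":100,"travel":[1.7,42.4,0],"roll":0},
])

```text
time_s: 2.7
tcp_pos: [0.4385, -0.2408, 0.2589]
ee_rot: [[0.999, -0.036, 0.0], [-0.036, -0.999, -0.0], [0.0, 0.0, -1.0]]
wrist_force: [1.3, 0.2, -0.3]
gripper_width: 0.999
```

Call:
arm_command([
  {"fingers":100,"travel":[0,0,0],"roll":0},
  {"fingers":100,"travel":[0,0,0],"roll":0},
])

```text
time_s: 2.9
tcp_pos: [0.4387, -0.2389, 0.2585]
ee_rot: [[0.999, -0.036, -0.0], [-0.036, -0.999, 0.0], [-0.0, -0.0, -1.0]]
wrist_force: [-0.5, -0.6, -1.2]
gripper_width: 1.001
```

Run:
```python
from h import *
s=sense();print(s['time_s'],s['tcp_pos'],yaw())
C=cam('wrist');p,d=capture('wrist');save(p,'c.png');print('campos',C[1])
P=cloud('wrist',d,C);x,y,Z=P[...,0],P[...,1],P[...,2]
hd=(abs(x-.44)<.06)&(abs(y+.24)<.05)
for a,b,l in[(.138,.17,'handle'),(.107,.12,'top')]:
    q=P[hd&(Z>a)&(Z<b)];
    if len(q)>20:
        r=cv2.minAreaRect(q[:,:2].astype(np.float32));print(l,len(q),r,np.median(q[:,2]))
m=cut_out('wrist','hood_handle')
if m:
    q=P[m[0]['mask']];q=q[np.isfinite(q[:,0])];print('net',m[0]['p'],q.min(0),q.max(0))
```

```text
2.9 [ 0.43865382 -0.23889355  0.2585482 ] -2.084687521957635
campos [ 0.51878631 -0.24295294  0.43506743]
handle 656 ((0.4402320683002472, -0.24279694259166718), (0.013031594455242157, 0.046567682176828384), 87.71739959716797) 0.1494877815211975
top 3422 ((0.4395047426223755, -0.2426147162914276), (0.06203383579850197, 0.07996644824743271), 87.83024597167969) 0.11403580007527098
net 0.84 [ 0.39898139 -0.28310972  0.01943165] [ 0.48053842 -0.2106586   0.15183299]
```

View pics/c.png

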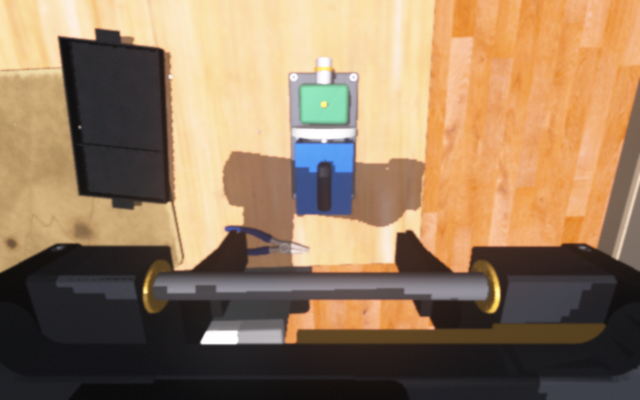

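The wrist picture shows the hood handle centred at about (325,187). The depth fit puts it at (0.440,-0.242) with its top at 0.1495, which matches the text. Descending and gripping.

Call:
arm_command([
  {"fingers":100,"travel":[0.1,0.3,3.5],"roll":0},
  {"fingers":100,"travel":[0.1,0.3,7],"roll":0},
  {"fingers":100,"travel":[0.1,0.3,9.5],"roll":0},
  {"fingers":100,"travel":[0.1,0.3,11.5],"roll":0},
  {"fingers":100,"travel":[0.1,0.3,12.6],"roll":0},
  {"fingers":100,"travel":[0.1,0.3,12.6],"roll":0},
  {"fingers":40,"travel":[0.1,0.3,12.6],"roll":0},
  {"fingers":0,"travel":[0.1,0.3,12.6],"roll":0},
  {"fingers":0,"travel":[0.1,0.3,12.6],"roll":0},
  {"fingers":0,"travel":[0.1,0.3,12.6],"roll":0},
])

```text
time_s: 4.0
tcp_pos: [0.4402, -0.2416, 0.1335]
ee_rot: [[0.999, -0.035, 0.001], [-0.035, -0.999, -0.0], [0.002, 0.0, -1.0]]
wrist_force: [0.1, 0.1, -0.7]
gripper_width: 0.721
```

Call:
arm_command([
  {"fingers":0,"travel":[0,0,0],"roll":0},
  {"fingers":0,"travel":[0,0,0],"roll":0},
  {"fingers":0,"travel":[0,0,0],"roll":0},
  {"fingers":0,"travel":[0,0,0],"roll":0},
  {"fingers":0,"travel":[0,0,0],"roll":0},
])

```text
time_s: 4.5
tcp_pos: [0.4398, -0.2415, 0.1327]
ee_rot: [[0.999, -0.035, -0.0], [-0.035, -0.999, -0.0], [-0.0, 0.0, -1.0]]
wrist_force: [0.6, 0.1, -0.3]
gripper_width: 0.267
```

Call:
arm_command([
  {"fingers":0,"travel":[0,0,0],"roll":0},
  {"fingers":0,"travel":[0,0,0],"roll":0},
  {"fingers":0,"travel":[0,0,0],"roll":0},
  {"fingers":0,"travel":[0,0,0],"roll":0},
  {"fingers":0,"travel":[0,0,0],"roll":0},
])

```text
time_s: 5.0
tcp_pos: [0.4398, -0.2415, 0.1328]
ee_rot: [[0.999, -0.035, 0.0], [-0.035, -0.999, -0.0], [0.0, 0.0, -1.0]]
wrist_force: [-0.7, -1.6, -0.2]
gripper_width: 0.147
```

Call:
arm_command([
  {"fingers":0,"travel":[0,0,-0.5],"roll":0},
  {"fingers":0,"travel":[0,0,-1.2],"roll":0},
  {"fingers":0,"travel":[0,0,-2],"roll":0},
  {"fingers":0,"travel":[0,0,-2],"roll":0},
])

```text
time_s: 5.4
tcp_pos: [0.4409, -0.2418, 0.1543]
ee_rot: [[0.999, -0.034, 0.003], [-0.034, -0.999, -0.001], [0.003, 0.001, -1.0]]
wrist_force: [0.6, -0.8, -1.9]
gripper_width: 0.15
```

Call:
arm_command([
  {"fingers":0,"travel":[0,0,-1.5],"roll":0},
  {"fingers":0,"travel":[0,0,-3],"roll":0},
  {"fingers":0,"travel":[0,0,-4.5],"roll":0},
  {"fingers":0,"travel":[0,0,-6],"roll":0},
  {"fingers":0,"travel":[0,0,-7.5],"roll":0},
  {"fingers":0,"travel":[0,0,-8.7],"roll":0},
  {"fingers":0,"travel":[0,0,-8.7],"roll":0},
  {"fingers":0,"travel":[0,0,-8.7],"roll":0},
])

```text
time_s: 6.2
tcp_pos: [0.4396, -0.2412, 0.2393]
ee_rot: [[0.999, -0.035, -0.0], [-0.035, -0.999, 0.001], [-0.0, -0.001, -1.0]]
wrist_force: [-0.1, -0.3, -2.4]
gripper_width: 0.145
```

Run:
```python
from h import *
s=sense();print(s['time_s'],s['tcp_pos'],s['wrist_force'],s['gripper_width'],go([.536,.026,.238]))
p,d=capture('side');save(cv2.resize(p[150:250,300:460],None,fx=4,fy=4),'d.png')
p,d=capture('wrist')
for l in['plunger_knob']:
  for c in['side','wrist']: print(c,search_frame(c,l)[:2])
```

```text
6.2 [ 0.43957709 -0.24123875  0.23934401] [-0.05474807 -0.27948271 -2.36581443] 0.1449169898440941 [  8.7  -27.04   0.15]
side []
wrist [{'position': [0.48, -0.2408, 0.0846], 'p': 0.44}]
```

View pics/d.png

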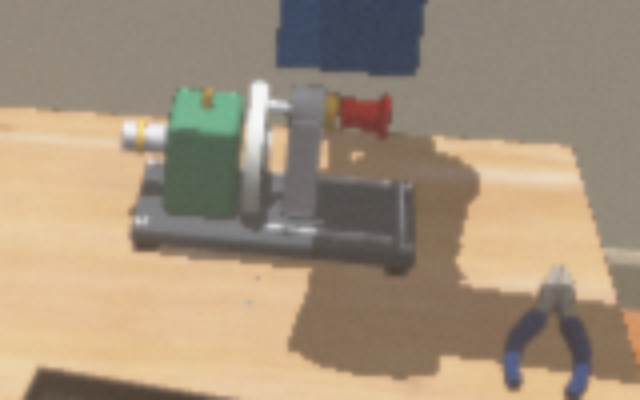

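The side crop shows the hood clear above the exposed red knob at (365,115). Carrying it to the tray.

Call:
arm_command([
  {"fingers":0,"travel":[0.5,-1.5,0],"roll":0},
  {"fingers":0,"travel":[1.4,-4.5,0],"roll":0},
  {"fingers":0,"travel":[2.5,-8,0],"roll":1},
  {"fingers":0,"travel":[3.7,-11.5,0],"roll":2},
  {"fingers":0,"travel":[4.9,-15,0],"roll":3},
  {"fingers":0,"travel":[6.1,-18.5,0],"roll":4},
  {"fingers":0,"travel":[7.2,-22,0],"roll":5},
  {"fingers":0,"travel":[8.1,-25,0],"roll":6},
  {"fingers":0,"travel":[8.6,-26.5,0],"roll":6},
  {"fingers":0,"travel":[8.7,-27,0],"roll":6},
])

```text
time_s: 7.4
tcp_pos: [0.5364, 0.0265, 0.239]
ee_rot: [[0.991, -0.137, -0.001], [-0.137, -0.991, -0.0], [-0.001, 0.001, -1.0]]
wrist_force: [-0.7, -0.2, -3.0]
gripper_width: 0.15
```

Call:
arm_command([
  {"fingers":0,"travel":[0,0,0],"roll":0},
  {"fingers":0,"travel":[0,0,1.5],"roll":0},
  {"fingers":0,"travel":[0,0,3],"roll":0},
  {"fingers":0,"travel":[0,0,4.5],"roll":0},
  {"fingers":0,"travel":[0,0,6],"roll":0},
  {"fingers":0,"travel":[0,0,7],"roll":0},
  {"fingers":0,"travel":[0,0,7],"roll":0},
])

```text
time_s: 8.1
tcp_pos: [0.5348, 0.024, 0.1684]
ee_rot: [[0.99, -0.14, -0.003], [-0.14, -0.99, -0.001], [-0.003, 0.001, -1.0]]
wrist_force: [-0.1, -1.0, -1.6]
gripper_width: 0.15
```

Run:
```python
from h import *
s=sense();print(s['time_s'],s['tcp_pos'],yaw(),s['wrist_force'],s['gripper_width'])
ims=[]
p,d=capture('side');ims.append(cv2.resize(p[190:330,250:450],(600,420)))
C=cam('wrist');p,d=capture('wrist')
P=cloud('wrist',d,C);x,y,Z=P[...,0],P[...,1],P[...,2]
q=P[(abs(x-.536)<.07)&(abs(y-.026)<.06)&(Z>.13)&(Z<.155)];print(len(q),cv2.minAreaRect(q[:,:2].astype(np.float32)) if len(q)>20 else '')
C=cam('top');p,d=capture('top');P=cloud('top',d,C);x,y,Z=P[...,0],P[...,1],P[...,2]
save(ims[0],'e.png')
```

```text
8.1 [0.53484913 0.0240326  0.16837265] -8.07505505443088 [-0.05958304 -1.0179116  -1.62915222] 0.14982130247005915
5613 ((0.5377644896507263, 0.023144816979765892), (0.06211443245410919, 0.0760764628648758), 81.79540252685547)
```

View pics/e.png

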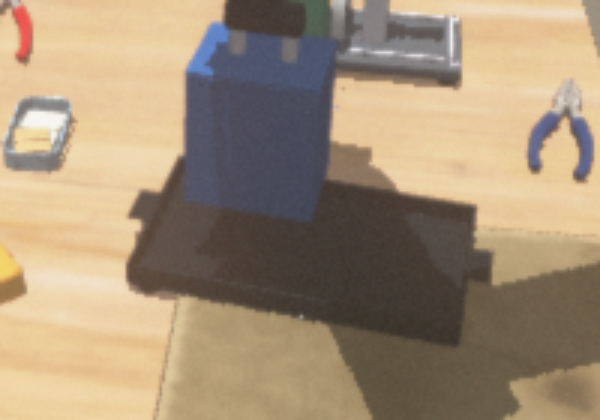

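The side crop shows the hood upright over the larger compartment, hanging about 45 mm above the floor. The depth fit puts it at (0.538,0.023). Lowering.

Call:
arm_command([
  {"fingers":0,"travel":[0,-0.1,1],"roll":0},
  {"fingers":0,"travel":[0,-0.1,2.2],"roll":0},
  {"fingers":0,"travel":[0,-0.1,3.3],"roll":0},
  {"fingers":0,"travel":[0,-0.1,4],"roll":0},
  {"fingers":0,"travel":[0,-0.1,4.2],"roll":0},
  {"fingers":0,"travel":[0,-0.1,4.3],"roll":0},
  {"fingers":0,"travel":[0,-0.1,4.4],"roll":0},
  {"fingers":0,"travel":[0,-0.1,4.4],"roll":0},
])

```text
time_s: 9.05
tcp_pos: [0.5365, 0.0264, 0.126]
ee_rot: [[0.99, -0.139, 0.001], [-0.139, -0.99, 0.0], [0.001, -0.0, -1.0]]
wrist_force: [0.0, -0.5, -2.5]
gripper_width: 0.153
```

Call:
arm_command([
  {"fingers":0,"travel":[0,0,0.05],"roll":0},
  {"fingers":0,"travel":[0,0,0.1],"roll":0},
  {"fingers":0,"travel":[0,0,0.15],"roll":0},
  {"fingers":0,"travel":[0,0,0.15],"roll":0},
])

```text
time_s: 9.45
tcp_pos: [0.5363, 0.0263, 0.1242]
ee_rot: [[0.99, -0.139, -0.0], [-0.139, -0.99, 0.0], [-0.0, -0.0, -1.0]]
wrist_force: [-0.2, -0.1, -2.5]
gripper_width: 0.149
```

Call:
arm_command([
  {"fingers":0,"travel":[0,0,0.05],"roll":0},
  {"fingers":0,"travel":[0,0,0.1],"roll":0},
  {"fingers":0,"travel":[0,0,0.15],"roll":0},
  {"fingers":0,"travel":[0,0,0.15],"roll":0},
])

```text
time_s: 9.85
tcp_pos: [0.5366, 0.0263, 0.123]
ee_rot: [[0.99, -0.139, 0.001], [-0.139, -0.99, -0.0], [0.001, 0.0, -1.0]]
wrist_force: [0.7, -0.8, -0.4]
gripper_width: 0.149
```

Call:
arm_command([
  {"fingers":0,"travel":[0,0,0.05],"roll":0},
  {"fingers":0,"travel":[0,0,0.1],"roll":0},
  {"fingers":0,"travel":[0,0,0.1],"roll":0},
])

```text
time_s: 10.15
tcp_pos: [0.5368, 0.0261, 0.1228]
ee_rot: [[0.99, -0.139, 0.001], [-0.139, -0.99, -0.0], [0.001, 0.0, -1.0]]
wrist_force: [-1.0, -2.1, 4.4]
gripper_width: 0.148
```

Contact is confirmed by +4.4 N on the wrist. Releasing and rising.

Call:
arm_command([
  {"fingers":60,"travel":[0,0,0],"roll":0},
  {"fingers":60,"travel":[0,0,0],"roll":0},
  {"fingers":60,"travel":[0,0,0],"roll":0},
  {"fingers":60,"travel":[0,0,0],"roll":0},
  {"fingers":60,"travel":[0,0,0],"roll":0},
])

```text
time_s: 10.65
tcp_pos: [0.5362, 0.0264, 0.1215]
ee_rot: [[0.99, -0.139, -0.0], [-0.139, -0.99, -0.0], [-0.0, 0.0, -1.0]]
wrist_force: [-0.9, -0.0, 0.0]
gripper_width: 0.52
```

Call:
arm_command([
  {"fingers":80,"travel":[0,0,-0.5],"roll":0},
  {"fingers":80,"travel":[0,0,-2],"roll":0},
  {"fingers":80,"travel":[0,0,-4.5],"roll":0},
  {"fingers":80,"travel":[0,0,-7.5],"roll":0},
  {"fingers":80,"travel":[0,0,-10.5],"roll":0},
  {"fingers":80,"travel":[0,0,-12],"roll":0},
])

```text
time_s: 11.25
tcp_pos: [0.5376, 0.0265, 0.2453]
ee_rot: [[0.99, -0.139, 0.005], [-0.139, -0.99, 0.001], [0.005, -0.002, -1.0]]
wrist_force: [0.8, 0.1, 0.5]
gripper_width: 0.799
```

Run:
```python
from h import *
s=sense();print(s['time_s'],s['tcp_pos'],yaw(),s['wrist_force'],s['gripper_width'],go([.429,-.2415,.22]))
for n in['wrist','top']:
    C=cam(n);p,d=capture(n)
    P=cloud(n,d,C);x,y,Z=P[...,0],P[...,1],P[...,2]
    for a,b in[(.09,.12),(.128,.15)]:
        q=P[(abs(x-.536)<.07)&(abs(y-.026)<.06)&(Z>a)&(Z<b)]
        if len(q)>20:print(n,len(q),cv2.minAreaRect(q[:,:2].astype(np.float32)),np.median(q[:,2]))
    m=(p[...,0]>110)&(p[...,1]<60)&(p[...,2]<60)&(abs(x-.43)<.05)&(abs(y+.24)<.04)&(Z>.06)&(Z<.12)
    q=P[m];print(n,'red',len(q),q.min(0) if len(q) else '',q.max(0) if len(q) else '')
p,d=capture('side');save(cv2.resize(p[150:290,250:450],(600,420)),'f.png')
```

```text
11.25 [0.53755337 0.02647598 0.24528296] -7.9649004434490145 [0.75062283 0.09252805 0.51538049] 0.7991876297785916 [-7.05 28.05  2.45]
wrist 3448 ((0.5369004607200623, 0.025112725794315338), (0.062127064913511276, 0.07931488007307053), 81.92462158203125) 0.10419935828773638
wrist 665 ((0.5370911955833435, 0.02492840215563774), (0.012901278212666512, 0.046951524913311005), 82.19051361083984) 0.13964532478422342
wrist red 193 [ 0.41243408 -0.24254598  0.08108256] [ 0.43721857 -0.22789181  0.09828199]
top 332 ((0.5375189781188965, 0.026384592056274414), (0.06128211319446564, 0.07975449413061142), 82.0655288696289) 0.10493162449547855
top 103 ((0.5436517000198364, 0.027571402490139008), (0.010031656362116337, 0.03535929694771767), 81.63140106201172) 0.14039974547063117
top red 143 [ 0.41216695 -0.2516406   0.08804515] [ 0.43886606 -0.22817117  0.10075302]
```

View pics/f.png

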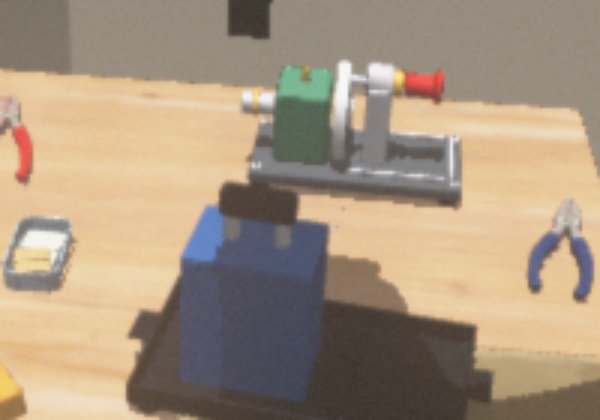

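The side crop shows the hood standing in the tray. Its top measures 0.104 m against 0.1035 m expected, so it's fully down. Next, the knob.

Call:
arm_command([
  {"fingers":80,"travel":[-0.8,3,0],"roll":0},
  {"fingers":80,"travel":[-1.8,7,0],"roll":-1},
  {"fingers":80,"travel":[-2.8,11,0],"roll":-2},
  {"fingers":80,"travel":[-3.8,15,0],"roll":-3},
  {"fingers":80,"travel":[-4.8,19,0.5],"roll":-4},
  {"fingers":80,"travel":[-5.8,23,1.2],"roll":-5},
  {"fingers":80,"travel":[-6.6,26,2],"roll":-5.8},
  {"fingers":80,"travel":[-7,28,2.4],"roll":-5.8},
  {"fingers":80,"travel":[-7,28,2.4],"roll":-5.8},
  {"fingers":80,"travel":[-7,28,2.4],"roll":-5.8},
])

```text
time_s: 12.4
tcp_pos: [0.4274, -0.2412, 0.2166]
ee_rot: [[0.999, -0.039, -0.002], [-0.039, -0.999, 0.001], [-0.002, -0.001, -1.0]]
wrist_force: [-0.2, 1.1, 0.7]
gripper_width: 0.795
```

Run:
```python
from h import *
s=sense();print(s['time_s'],s['tcp_pos'],yaw())
n='wrist';C=cam(n);p,d=capture(n);P=cloud(n,d,C);x,y,Z=P[...,0],P[...,1],P[...,2]
pi=p.astype(int)
m=(pi[...,0]>90)&(pi[...,0]>1.8*pi[...,1])&(pi[...,0]>1.8*pi[...,2])&(abs(x-.43)<.05)&(abs(y+.24)<.04)&(Z>.06)&(Z<.12)
q=P[m];print('red',len(q),q.min(0),q.max(0))
for a in np.arange(.408,.446,.004):
    w=q[abs(q[:,0]-a)<.002]
    if len(w)>3: print(round(a,3),len(w),w[:,1].min(),w[:,1].max(),w[:,2].max())
k=(Z>.088)&(Z<.105)&(abs(y+.24)<.06)&(x>.44)&(x<.475)&~m
w=P[k];r=cv2.minAreaRect(w[:,:2].astype(np.float32));print('bracket',r)
k=(Z>.088)&(Z<.105)&(abs(y+.24)<.06)&(x>.475)&(x<.51)
w=P[k];print('dial',w.min(0),w.max(0))
v,u=np.where(m);save(cv2.resize(p[v.min()-40:v.max()+40,u.min()-60:u.max()+60],None,fx=4,fy=4),'g.png')
print(u.min()-60,v.min()-40)
```

```text
12.4 [ 0.42739573 -0.24121459  0.21659187] -2.2544367705285784
red 522 [ 0.41011295 -0.25448795  0.08594302] [ 0.43941939 -0.22942213  0.09941196]
0.412 68 -0.2544879481498551 -0.22942212652827126 0.09905630487198852
0.416 110 -0.2535002472910448 -0.23049082573889654 0.09941196402064706
0.42 64 -0.25054411467039733 -0.2326807682448335 0.095779239356175
0.424 66 -0.2506746043338276 -0.2339557086157375 0.09568757996562544
0.428 63 -0.2508241561655358 -0.23420616540208913 0.09565461889474647
0.432 67 -0.2509671583885013 -0.23437847409101709 0.09538804605904877
0.436 65 -0.25111390435916553 -0.234604716083594 0.09564199754035912
0.44 19 -0.25005176530289114 -0.23484647581102505 0.09450211980976758
bracket ((0.4577057659626007, -0.2433333694934845), (0.028920508921146393, 0.03437729552388191), 88.51222229003906)
dial [ 0.47579102 -0.27028111  0.08804735] [ 0.49307034 -0.21776157  0.09892947]
249 134
```

View pics/g.png

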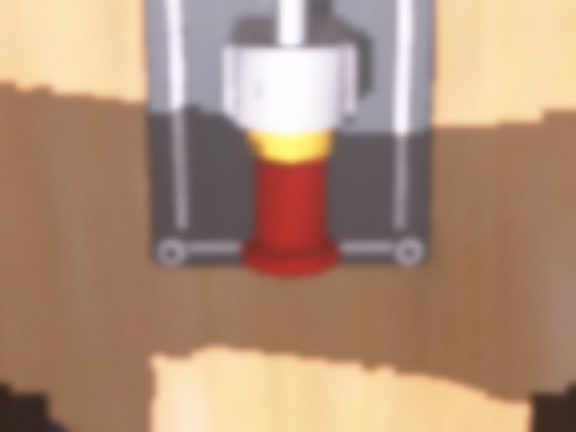

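The wrist crop shows the red grip at about (290,205), with free space beside it. The grip centre is at about (0.4288,-0.2425). Descending and gripping.

Call:
arm_command([
  {"fingers":80,"travel":[0.15,0.13,3.5],"roll":0},
  {"fingers":80,"travel":[0.15,0.13,7],"roll":0},
  {"fingers":80,"travel":[0.15,0.13,10],"roll":0},
  {"fingers":80,"travel":[0.15,0.13,12.5],"roll":0},
  {"fingers":80,"travel":[0.15,0.13,14],"roll":0},
  {"fingers":80,"travel":[0.15,0.13,14],"roll":0},
  {"fingers":80,"travel":[0.15,0.13,14],"roll":0},
  {"fingers":50,"travel":[0.15,0.13,14],"roll":0},
])

```text
time_s: 13.25
tcp_pos: [0.4307, -0.2424, 0.0789]
ee_rot: [[0.999, -0.037, 0.002], [-0.037, -0.999, -0.001], [0.002, 0.001, -1.0]]
wrist_force: [0.1, 0.7, -0.5]
gripper_width: 0.765
```

Call:
arm_command([
  {"fingers":0,"travel":[0,0,0],"roll":0},
  {"fingers":0,"travel":[0,0,0],"roll":0},
  {"fingers":0,"travel":[0,0,0],"roll":0},
  {"fingers":0,"travel":[0,0,0],"roll":0},
  {"fingers":0,"travel":[0,0,0],"roll":0},
  {"fingers":0,"travel":[0,0,0],"roll":0},
  {"fingers":0,"travel":[0,0,0],"roll":0},
  {"fingers":0,"travel":[0,0,0],"roll":0},
  {"fingers":0,"travel":[0,0,0],"roll":0},
])

```text
time_s: 14.15
tcp_pos: [0.4303, -0.2422, 0.0797]
ee_rot: [[0.999, -0.037, 0.001], [-0.037, -0.999, -0.0], [0.001, 0.0, -1.0]]
wrist_force: [-2.3, 6.6, 13.3]
gripper_width: 0.031
```

The width of 0.03 is wrong, since the 19 mm grip should read about 0.22. Looking before doing anything else.

Run:
```python
from h import *
s=sense();print(s['time_s'],s['tcp_pos'],s['wrist_force'],s['moment'],s['gripper_width'])
p,d=capture('side');a=cv2.resize(p[130:220,320:440],(640,480),interpolation=cv2.INTER_CUBIC);save(a,'i.png')
print(sense()['gripper_width'],sense()['wrist_force'])
C=cam('side');P=cloud('side',d,C);x,y,Z=P[...,0],P[...,1],P[...,2];pi=p.astype(int)
m=(pi[...,0]>80)&(pi[...,0]>1.8*pi[...,1])&(pi[...,0]>1.8*pi[...,2])&(abs(x-.43)<.06)&(abs(y+.24)<.06)&(Z>.03)&(Z<.16)
print(m.sum(),P[m].min(0) if m.any() else '',P[m].max(0) if m.any() else '')
```

```text
14.15 [ 0.43034443 -0.24216843  0.07966704] [-2.26032466  6.60254384 13.26763133] [ 1.85098235  0.69255541 -0.00328511] 0.03094725669673305
0.01586155294583255 [-1.32832796  5.92944154 13.42550888]
60 [ 0.41114639 -0.23867315  0.08335734] [ 0.43869076 -0.22644791  0.10057288]
```

View pics/i.png

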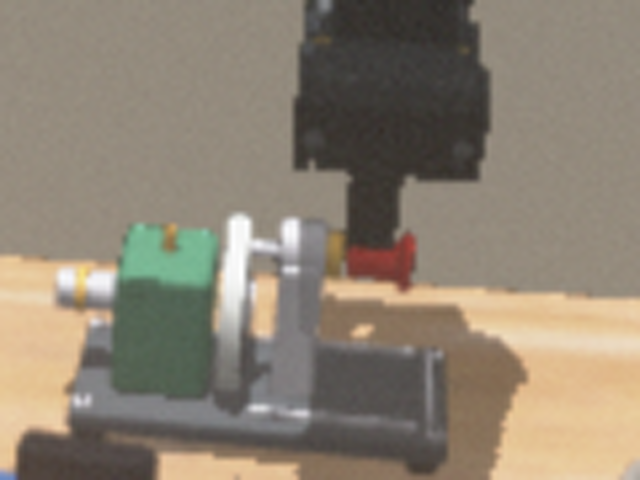

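The crop shows the fingertips (375,245) sitting on top of the knob, not around it. Checking the finger depth against the TCP.

Run:
```python
from h import *
p,d=capture('side');C=cam('side');P=cloud('side',d,C);x,y,Z=P[...,0],P[...,1],P[...,2];pi=p.astype(int)
for r in range(155,190,2):
    c=slice(384,396)
    print(r,np.round(np.nanmedian(P[r,c],0),3),pi[r,388])
s=sense();print(s['tcp_pos'],s['gripper_width'],s['joints'],s['effort'])
n='wrist';C=cam(n);p,d=capture(n);P=cloud(n,d,C)
save(p,'j.png')
```

```text
155 [ 0.439 -0.156  0.182] [50 50 45]
157 [ 0.439 -0.156  0.178] [58 54 51]
159 [ 0.438 -0.156  0.173] [61 58 51]
161 [ 0.438 -0.157  0.168] [61 52 46]
163 [ 0.428 -0.231  0.131] [61 56 53]
165 [ 0.429 -0.232  0.125] [59 54 49]
167 [ 0.429 -0.232  0.12 ] [63 57 51]
169 [ 0.428 -0.234  0.114] [62 54 46]
171 [ 0.427 -0.233  0.109] [61 55 48]
173 [ 0.429 -0.234  0.103] [60 56 48]
175 [ 0.429 -0.235  0.098] [68 53 50]
177 [ 0.428 -0.235  0.093] [136  62  56]
179 [ 0.426 -0.233  0.088] [127  61  54]
181 [ 0.425 -0.234  0.083] [119  71  63]
183 [ 0.417 -0.382  0.002] [219 184 144]
185 [ 0.415 -0.371  0.002] [222 193 155]
187 [ 0.416 -0.358  0.002] [138 117  94]
189 [ 0.416 -0.348  0.002] [136 115  93]
[ 0.43054687 -0.24230503  0.07985217] 0.011805639310507026 [-1.04981454e+01  1.74723632e+01 -2.77328656e+01  4.59362537e-04
 -4.46710389e+01  9.83680387e+01] [-1.71527300e+00 -2.46514785e+01  1.23055235e+01  3.02733466e+00
  9.89585817e-01  4.30303771e-03]
```

View pics/j.png

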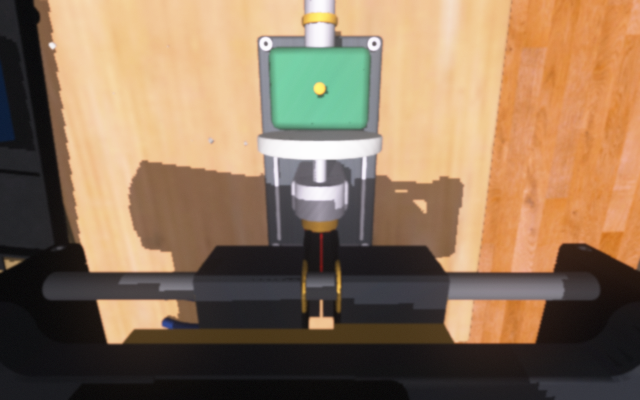

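The fingers are shut above the knob. I'll check whether the TCP or the finger length is off, using wrist depth.

Run:
```python
from h import *
n='wrist';C=cam(n);s=sense();p,d=capture(n);P=cloud(n,d,C)
x,y,Z=P[...,0],P[...,1],P[...,2]
print('bench',np.nanmedian(Z[100:150,150:240]),'green',Z[60:110,290:350].max())
for r in range(222,330,6): print(r,[ (np.round(P[r,c],3).tolist()) for c in (309,321,333)], p[r,309],p[r,321])
print(s['time_s'],s['gripper_width'],s['wrist_force'])
m=np.array(get_calibration(n)['mount']);print(np.round(m,3).tolist())
```

```text
bench 0.00047281324438325223 green nan
222 [[0.446, -0.237, 0.095], [0.447, -0.244, 0.096], [0.445, -0.251, 0.091]] [146 109  61] [166 129  85]
228 [[0.442, -0.237, 0.093], [0.443, -0.244, 0.096], [0.441, -0.251, 0.092]] [138 100  49] [172 125  57]
234 [[0.442, -0.237, 0.101], [0.439, -0.244, 0.094], [0.441, -0.251, 0.101]] [32 28 28] [66 33 32]
240 [[0.441, -0.237, 0.108], [0.435, -0.244, 0.095], [0.441, -0.25, 0.108]] [27 25 25] [71 30 30]
246 [[0.441, -0.238, 0.114], [0.431, -0.244, 0.095], [0.441, -0.25, 0.116]] [26 24 24] [71 29 28]
252 [[0.44, -0.238, 0.12], [0.427, -0.243, 0.094], [0.441, -0.25, 0.121]] [26 23 24] [69 26 26]
258 [[0.44, -0.238, 0.126], [0.423, -0.243, 0.093], [0.442, -0.249, 0.129]] [24 21 21] [66 24 24]
264 [[0.442, -0.238, 0.135], [0.419, -0.243, 0.095], [0.442, -0.249, 0.135]] [28 24 21] [66 23 22]
270 [[0.44, -0.238, 0.137], [0.416, -0.243, 0.096], [0.441, -0.249, 0.14]] [30 26 22] [50 21 22]
276 [[0.463, -0.241, 0.178], [0.463, -0.245, 0.179], [0.463, -0.248, 0.179]] [62 60 65] [63 61 65]
282 [[0.462, -0.241, 0.181], [0.461, -0.245, 0.18], [0.462, -0.248,
[... 226 characters left out ...]
3 62 66]
300 [[0.43, -0.238, 0.144], [0.328, -0.24, 0.002], [0.434, -0.248, 0.15]] [41 38 39] [142 109  83]
306 [[0.426, -0.238, 0.143], [0.319, -0.239, -0.001], [0.432, -0.248, 0.151]] [31 27 25] [167 127  95]
312 [[0.423, -0.238, 0.144], [0.314, -0.239, 0.002], [0.429, -0.248, 0.152]] [28 25 23] [168 127  97]
318 [[0.42, -0.238, 0.143], [0.307, -0.239, 0.001], [0.427, -0.248, 0.152]] [127  94  68] [234 189 141]
324 [[0.299, -0.227, 0.001], [0.298, -0.239, -0.0], [0.454, -0.247, 0.189]] [169 127  93] [239 197 148]
14.3 0.0062420964901771835 [-1.86884811  7.05466685 12.87234397]
[[-0.001, -0.956, -0.292, 0.08], [1.0, -0.002, 0.0, 0.001], [-0.001, -0.292, 0.956, -0.177], [0.0, 0.0, 0.0, 1.0]]
```

Run:
```python
from h import *
R,o,f,cx,cy=cam('side')
def pr(q):
    c=R.T@(np.array(q)-o);return np.round([cx+f*c[0]/c[2],cy+f*c[1]/c[2]],1)
print('lift pose observed tip ~ (333,162.7)')
for dy in(-.045,-.035,.035,.045):
    for dz in(-.011,0,.015): print(dy,dz,pr([.5376,.0265+dy,.2453+dz]))
print('now, observed tip ~ (390,176)')
for dy in(0,.007):
    for dz in(-.011,0,.015): print(dy,dz,pr([.4303,-.2423+dy,.0797+dz]))
print('knob',pr([.43,-.2425,.0845]),pr([.43,-.233,.0845]),pr([.43,-.238,.076]))
```

```text
lift pose observed tip ~ (333,162.7)
-0.045 -0.011 [339.1 155.3]
-0.045 0 [339.3 149.6]
-0.045 0.015 [339.7 141.7]
-0.035 -0.011 [338.7 157.5]
-0.035 0 [338.9 151.8]
-0.035 0.015 [339.3 143.8]
0.035 -0.011 [335.5 174.9]
0.035 0 [335.8 168.7]
0.035 0.015 [336.1 160.2]
0.045 -0.011 [335.  177.6]
0.045 0 [335.3 171.4]
0.045 0.015 [335.6 162.8]
now, observed tip ~ (390,176)
0 -0.011 [387.5 184.5]
0 0 [388.  180.4]
0 0.015 [388.6 174.8]
0.007 -0.011 [387.6 185.8]
0.007 0 [388.1 181.7]
0.007 0.015 [388.7 176.1]
knob [388.3 178.6] [388.4 180.4] [388.  182.6]
```

Both side views put the fingertips about 15 mm behind the reported TCP, where the text says 11 mm ahead. The gripper body sits higher by the same 26 mm, so the whole gripper is about 26 mm shorter than described. I'll rise, open, check and then grip lower.

Call:
arm_command([
  {"fingers":0,"travel":[0,0,-1],"roll":0},
  {"fingers":0,"travel":[0,0,-2],"roll":0},
  {"fingers":80,"travel":[0,0,-2],"roll":0},
  {"fingers":80,"travel":[0,0,-2],"roll":0},
  {"fingers":80,"travel":[0,0,-2],"roll":0},
  {"fingers":80,"travel":[0,0,-2],"roll":0},
  {"fingers":80,"travel":[0,0,-2],"roll":0},
  {"fingers":80,"travel":[0,0,-2],"roll":0},
  {"fingers":80,"travel":[0,0,-2],"roll":0},
])

```text
time_s: 15.25
tcp_pos: [0.4295, -0.2426, 0.0976]
ee_rot: [[0.999, -0.038, -0.0], [-0.038, -0.999, 0.0], [-0.0, -0.0, -1.0]]
wrist_force: [-0.2, 0.2, -0.0]
gripper_width: 0.558
```

Run:
```python
from h import *
s=sense();print(s['time_s'],s['tcp_pos'],s['wrist_force'],s['gripper_width'],yaw())
p,d=capture('side');P=cloud('side',d,cam('side'));x,y,Z=P[...,0],P[...,1],P[...,2]
for lo,hi in[(-.215,-.185),(-.30,-.27)]:
    m=(abs(x-.43)<.025)&(y>lo)&(y<hi)&(Z>.05)&(Z<.17)
    q=P[m];print(len(q),q.min(0) if len(q) else '',q.max(0) if len(q) else '')
save(cv2.resize(p[120:230,320:470],(640,470),interpolation=cv2.INTER_CUBIC),'k.png')
```

```text
15.25 [ 0.42945131 -0.24260564  0.09761841] [-0.20013833  0.17529786 -0.04075632] 0.5580199572635622 -2.189111664292431
188 [ 0.41930831 -0.21331071  0.11314841] [ 0.44148541 -0.20146753  0.16326799]
6 [ 0.43766254 -0.27557042  0.11553194] [ 0.43910985 -0.27091662  0.1307042 ]
```

View pics/k.png

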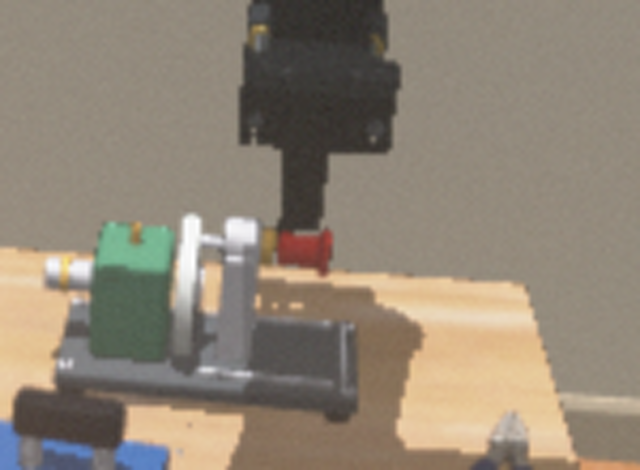

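Confirmed: the tips are at z=0.113 with the TCP at 0.0976. I need the tips at about 0.066, so I go 4.7 cm lower.

Call:
arm_command([
  {"fingers":75,"travel":[-0.05,0,0],"roll":0},
  {"fingers":75,"travel":[-0.05,0,0],"roll":0},
  {"fingers":75,"travel":[-0.05,0,1],"roll":0},
  {"fingers":75,"travel":[-0.05,0,2.2],"roll":0},
  {"fingers":75,"travel":[-0.05,0,3.4],"roll":0},
  {"fingers":75,"travel":[-0.05,0,4.3],"roll":0},
  {"fingers":75,"travel":[-0.05,0,4.7],"roll":0},
  {"fingers":75,"travel":[-0.05,0,4.7],"roll":0},
  {"fingers":75,"travel":[-0.05,0,4.7],"roll":0},
])

```text
time_s: 16.2
tcp_pos: [0.4293, -0.2427, 0.0509]
ee_rot: [[0.999, -0.038, 0.0], [-0.038, -0.999, -0.0], [0.0, 0.0, -1.0]]
wrist_force: [0.1, 0.0, -0.2]
gripper_width: 0.75
```

Call:
arm_command([
  {"fingers":0,"travel":[0,0,0],"roll":0},
  {"fingers":0,"travel":[0,0,0],"roll":0},
  {"fingers":0,"travel":[0,0,0],"roll":0},
  {"fingers":0,"travel":[0,0,0],"roll":0},
  {"fingers":0,"travel":[0,0,0],"roll":0},
  {"fingers":0,"travel":[0,0,0],"roll":0},
  {"fingers":0,"travel":[0,0,0],"roll":0},
  {"fingers":0,"travel":[0,0,0],"roll":0},
  {"fingers":0,"travel":[0,0,0],"roll":0},
  {"fingers":0,"travel":[0,0,0],"roll":0},
])

```text
time_s: 17.2
tcp_pos: [0.429, -0.2416, 0.0507]
ee_rot: [[0.999, -0.039, -0.0], [-0.039, -0.999, 0.001], [-0.0, -0.001, -1.0]]
wrist_force: [-0.1, 5.5, 0.6]
gripper_width: 0.204
```

The grip width of 0.204 matches the knob. Pulling back.

Call:
arm_command([
  {"fingers":0,"travel":[-0.2,0,0],"roll":0},
  {"fingers":0,"travel":[-0.4,0,0],"roll":0},
  {"fingers":0,"travel":[-0.6,0,0],"roll":0},
  {"fingers":0,"travel":[-0.8,0,0],"roll":0},
  {"fingers":0,"travel":[-1.0,0,0],"roll":0},
  {"fingers":0,"travel":[-1.2,0,0],"roll":0},
  {"fingers":0,"travel":[-1.4,0,0],"roll":0},
  {"fingers":0,"travel":[-1.5,0,0],"roll":0},
  {"fingers":0,"travel":[-1.55,0,0],"roll":0},
  {"fingers":0,"travel":[-1.55,0,0],"roll":0},
])

```text
time_s: 18.2
tcp_pos: [0.418, -0.2413, 0.0508]
ee_rot: [[0.999, -0.038, 0.009], [-0.038, -0.999, -0.0], [0.009, -0.0, -1.0]]
wrist_force: [8.7, 6.0, -6.4]
gripper_width: 0.197
```

Call:
arm_command([
  {"fingers":0,"travel":[-0.05,0,0],"roll":0},
  {"fingers":0,"travel":[-0.1,0,0],"roll":0},
  {"fingers":0,"travel":[-0.1,0,0],"roll":0},
])

```text
time_s: 18.5
tcp_pos: [0.4172, -0.2413, 0.0509]
ee_rot: [[0.999, -0.038, 0.009], [-0.038, -0.999, -0.0], [0.009, -0.0, -1.0]]
wrist_force: [9.9, 5.9, -7.4]
gripper_width: 0.201
```

Call:
arm_command([
  {"fingers":0,"travel":[-0.1,0,0],"roll":0},
  {"fingers":0,"travel":[-0.2,0,0],"roll":0},
  {"fingers":0,"travel":[-0.3,0,0],"roll":0},
  {"fingers":0,"travel":[-0.3,0,0],"roll":0},
])

```text
time_s: 18.9
tcp_pos: [0.4147, -0.2412, 0.0509]
ee_rot: [[0.999, -0.038, 0.011], [-0.038, -0.999, -0.0], [0.011, -0.0, -1.0]]
wrist_force: [10.2, 5.4, -8.0]
gripper_width: 0.201
```

Call:
arm_command([
  {"fingers":0,"travel":[-0.1,0,0],"roll":0},
  {"fingers":0,"travel":[-0.2,0,0],"roll":0},
  {"fingers":0,"travel":[-0.2,0,0],"roll":0},
])

```text
time_s: 19.2
tcp_pos: [0.4143, -0.2412, 0.0509]
ee_rot: [[0.999, -0.038, 0.014], [-0.038, -0.999, -0.001], [0.014, 0.0, -1.0]]
wrist_force: [12.8, 6.2, -11.4]
gripper_width: 0.198
```

The motion stopped after about 15 mm and the force is rising, so the plunger is against its stop. Verifying by picture.

Call:
arm_command([
  {"fingers":0,"travel":[-0.05,0,0],"roll":0},
  {"fingers":0,"travel":[-0.05,0,0],"roll":0},
  {"fingers":0,"travel":[-0.05,0,0],"roll":0},
])

```text
time_s: 19.5
tcp_pos: [0.4143, -0.2412, 0.051]
ee_rot: [[0.999, -0.037, 0.014], [-0.037, -0.999, -0.001], [0.014, 0.0, -1.0]]
wrist_force: [12.9, 6.2, -11.6]
gripper_width: 0.199
```

Run:
```python
from h import *
s=sense();print(s['time_s'],s['tcp_pos'],s['wrist_force'],s['gripper_width'])
p,d=capture('side');P=cloud('side',d,cam('side'));x,y,Z=P[...,0],P[...,1],P[...,2];pi=p.astype(int)
m=(pi[...,0]>80)&(pi[...,0]>1.8*pi[...,1])&(pi[...,0]>1.8*pi[...,2])&(abs(x-.42)<.07)&(abs(y+.24)<.06)&(Z>.06)&(Z<.12)
print('side red x',m.sum(),P[m].min(0),P[m].max(0),'before .4111')
a=p[120:300,250:450];save(cv2.resize(a,(660,594),interpolation=cv2.INTER_CUBIC),'l.png')
for c,l in[('side','wax'),('side','blue_tin'),('side','dust_hood')]: print(l,[np.round(r['position'],3) for r in search_frame(c,l)[:1]])
```

```text
19.5 [ 0.41428247 -0.24121299  0.05097096] [ 12.93938828   6.20444225 -11.55244367] 0.19931353865392876
side red x 15 [ 0.397085   -0.23235347  0.08180107] [ 0.401531   -0.22627197  0.09893299] before .4111
wax [array([0.69 , 0.088, 0.02 ])]
blue_tin [array([ 0.703, -0.071,  0.011])]
dust_hood [array([ 0.482, -0.22 ,  0.028])]
```

View pics/l.png

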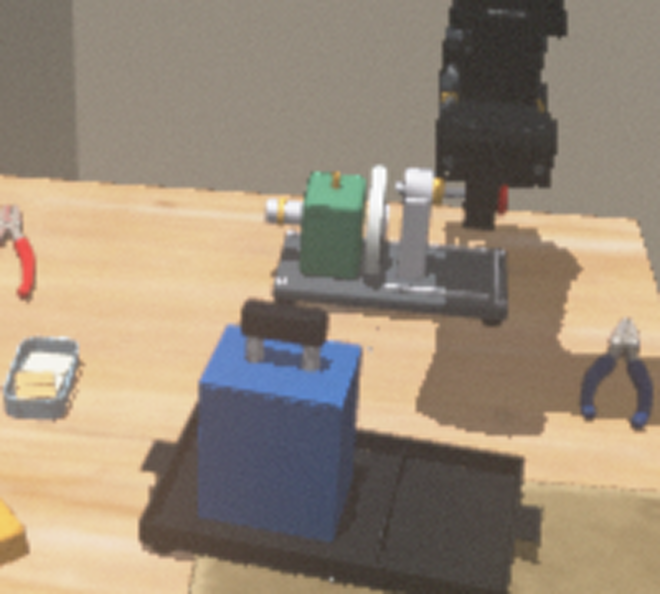

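The picture shows the pin end at (400,187) clear of the dial and the fingers round the knob. The hood is upright in the larger compartment. Handing in.

```bash
python3 -c "
from station import *
print(finish_job())"
```

```text
the job is handed in; nothing more can be done
None
```

I lifted the hood off the index head and set it upright on the floor of the tray's larger compartment. Then I pulled the red knob back to its stop and handed the job in still holding it, at about 19.6 s of the 51 s allowed.

**What the last checks showed**
- **Hood:** its top measured 0.104 m against 0.1035 m expected when fully down. It sat at the compartment's centre, and the wrist force showed contact before I let go.
- **Knob:** the TCP moved 14.7 mm and then stopped, with the pull force at 12.9 N, above the spring's 10 N maximum. The red flange moved 14 mm in the side view, and the pin is visibly clear of the dial.
- **Wax and tin:** both were found within 4 mm of their starting positions.

**What went wrong or disagreed**
- **First knob grasp:** it failed because the fingers shut on top of the knob, pressing with about 13 N. The side camera showed the fingertips about 26 mm higher relative to the TCP than the text says. I regripped lower, and the grip width then matched the knob.
- **Hood grip:** by the same offset, the fingers probably held only the top edge of the handle, but it didn't slip.
- **Sideways and downward force:** about 6 N sideways and 12 N downward remain on the wrist while holding the knob.
- **Last network search for the hood:** it wrongly reported the index head's position. The picture shows the hood standing in the tray.

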